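Open the counterweighted port cover and seat the green filter

ROBOT

A 6-joint arm with a two-finger parallel gripper is mounted at the origin on the work surface. World frame = base frame: x ahead of the robot, y to its left, z up, the work surface at z = 0. Lengths are in m, angles in degrees, forces in N, time in s.
With the tool pointing down it reaches from about 0.4 to 0.825 m from the base axis. Payload 7 kg.
Tool frame: the origin (TCP) lies between the finger pads; the fingertips stand 11 mm ahead of it and the grasp point (between the pads) lies 8 mm behind it; z points along the fingers, y is the direction in which the jaws open and shut (so a half turn about z gives the same grasp; the last joint's range is limited). The gripper opens to 88 mm and grips with 3 to 60 N. Pads are 19 mm wide; open, the fingers measure 130 mm over their backs; the gripper's body (78 mm by 193 mm) begins 47 mm behind the grasp point.
Start: joints at [89.96, 20.546, 0.682, 0, -70.136, -16.507], TCP at [0.192, 0.647, 0.238] pointing down, gripper open.
Joint ranges: [-176.03, 176.03], [-82.01, 121.73], [-58.28, 71.71], [-173.87, 95.51], [-174.79, -0.11], [-173.66, 173.66]. Speed limits (degrees/s): [136.94, 136.94, 172.46, 180, 180, 180].

INTERFACE

Orientations are given as [roll, pitch, yaw] about the fixed x, y, z axes, in that order (R = Rz(yaw) Ry(pitch) Rx(roll)).
In Python, from plant import r gives the robot as it stands.
- The arm moves only by the shell command python3 -m inch 'ROWS' [OPENING] [FORCE]. ROWS is JSON, a list of rows, each an object of numbers: "x", "y", "z": the shift along the tool's x, y, z as a fraction of full scale; "yaw": the turn about the tool's z as a fraction of full scale. In form: [{"x": .., "y": .., "z": .., "yaw": ..}, ...]. A call has 1 to 5 rows; each row shifts and turns the pose as measured when the row begins, along the tool's axes as they then stand; what a row does not reach is not made up. Full scale, the value 1, is 0.025 m for a shift and 4 degrees for a turn. A row lasts 1/12 s, in which the tool goes at most 41.7 mm and 7.16 degrees, less where a joint would pass 70% of its speed; a pose out of reach is approached as far as the arm can. A call with a number of a shift or a turn outside -1 to 1 is refused whole. A call with a gripper value outside its range is refused whole. OPENING is the opening, from -1 (shut) to 1 (fully open), set as the call begins (- or left out, the last holds). The fingers move at their own pace and stop on an object; FORCE is the grip in N (left out, the last holds). Time passes only in rows, so rows that do not move let the fingers close. It gives the time, the measured TCP pose, the force and the opening at its end, in the units of the state.
- r.get_state(): the state, without advancing time (a new reading comes with each control period).
- r.capture(name): name is "scene" or "top" or "wrist"; returns (picture, depth): 400x640x3 uint8, red, green, blue; 400x640 float32, m along the optical axis (not along the pixel's ray), 0 where there is no reading.
- r.camera_info(name): a dict with "mtx" (3x3 intrinsics, pixels), "k1" (the pictures are not rectified: a ray, as slopes to the right and down, at radius r is drawn at 1 + k1 r^2 times it, then the intrinsics apply), "pose" (4x4, takes a point from camera to world coordinates). Camera axes: x right, y down, z forward; pixel columns grow to the right and rows downward; lengths in m; the calibration is good to about 2 mm. A picture is of the moment at which its call begins: read the wrist's pose just before it. camera_info takes no time and is no camera call; for the wrist camera it gives the pose at the moment of the call.
- r.close_job(): hands the job in, once; it reports no verdict.
The state is a dict: "time_s": time; "joints": joint angles; "qd": joint speeds; "joint_torque": joint torques, N m; "tcp_pos": TCP position; "eef_rot": TCP orientation; "contact_force": force on the tool from outside, world axes, zero at the start; "moment": the same for the moment, N m; "gripper_width": finger opening in m.
Only numpy, scipy, OpenCV 4.12 (cv2) and the standard library are available. Lean on these libraries where they do the work, as an engineer would, in place of code of your own. Each camera call takes 0.05 s, during which the arm holds its last target. There are 200 camera calls.

TASK

Fit the green filter in the microscope illuminator. First lift the counterweighted cover by its orange bar and ease it over its balance point, without throwing it, and let go so that it rests open by itself; then take the green filter from the tray, set it level in the round light port and press it home with a light steady push of about 10 N (never over 20 N) for a moment, and let go. Leave the other filters and the things on the bench as they are.

Things in the scene. Friction and masses are not known exactly. Their poses are not given: they have to be found in the camera images.
- port (a point): Centre of the mouth of the round light port: a recess 52 mm wide, 1 mm chamfer; its flat seat is screwed to a different height each time, 5 to 10 mm below the mouth, not measured, in the square black plate (110 mm, top 72 mm above the bench) on the cream illuminator base. Axes: x from the port towards the hinge, z up.
- hinge (a point): Point on the cover's hinge axis, midway along it: 85 mm beyond the port in the port's +x, 105 mm above the bench. The hinge axis is level, along this point's y; x points away from the port, z up.
- handle (a point): Middle of the orange round bar at the cover arm's free end: 10 mm thick, parallel to the hinge, 170 mm from its axis, 74 mm clear between its two side rods. Shut, it is 85 mm in front of the port, 105 mm above the bench, 40 mm free on its inner side. The point turns with the cover. The bar can turn between fingers, so it can be led round with the gripper pointing down.
- cover (a joint): Cover arm's angle (rad): 0 shut over the port; grows as the bar rises over towards the hinge side (bar from hinge: -170 mm x cos, up 170 mm x sin); end stop at 1.75, just past upright. Starts within 0.15 of shut. Falls shut below its balance point, falls open beyond it on its own. The counterweight varies: balance lies somewhere in 0.75 to 1.3. Little hinge friction, light damping.
- counterweight: Dark steel roller (42 mm thick, 50 mm long) with brass core on the tail of the cover arm, behind the hinge; origin at its centre.
- green_grip (a point): On the green filter's axis, 30 mm above its underside, 10 mm below its top: the height to grip at. Each filter is a dark flange 50 mm wide, 10 mm high, under an aluminium barrel 34 mm wide, 30 mm high with a coloured band and top; 0.08 to 0.17 kg. z is its axis, up. Fingers must stay above the flange. Seated, its underside lies on the recess floor.
- filter_green: The green filter cell; origin at the centre of its underside.
- amber_grip (a point): The same point of the amber filter cell, of the same shape: leave it alone.
- blue_grip (a point): The same point of the blue filter cell, of the same shape: leave it alone.
- tray: Grey flat tray, 290 x 110 mm, 12 mm high, fixed; the three filters stand on it in a row along its x, 90 mm apart, in any order. Origin at the centre of its underside.
- base: Cream illuminator base, 150 mm square, fixed to the bench, may stand turned; it reaches 85 mm from the port towards the orange bar and carries the black plate. Origin on the bench straight under the port centre, axes as port.
- oil_bottle: Amber bottle, 40 mm wide, 85 mm tall: leave it.
- lens_jar: White jar with blue lid, 64 mm wide, 70 mm tall: leave it.
- pen_cup: White cup, 72 mm wide, 90 mm tall: leave it.
- driver: Screwdriver, 160 mm long, lying: leave it.
- slide_box: Flat blue box, 90 x 170 x 32 mm: leave it.
Mind the look-alikes: they are no part of the job. What is shaped like the filter_green but white is not meant.

How it is judged:
By the outcome, as a careful person would: the job done as asked, in the order asked, and still so for the second after the job is handed in, with the robot touching nothing.
It also fails if it takes over 64 s, if anything falls off the work surface, if the arm or the gripper's body presses on something with over 40 N, if the wrist force passes 120 N, or if a joint passes its speed limit or range.

## Working session

There is one attempt and no reset: what is moved stays moved. The work goes in short steps, Python scripts to look and compute and a shell command to move; the robot and the scene stay as the last step left them, time stands still between calls to the robot, and variables do not carry over. Pictures are saved under pics/ and viewed, about 8 in all and at most 12, crops included, and the job is handed in when it is done.

```bash
mkdir -p pics; ls; cat > h.py <<'E'
import numpy as np, cv2
from plant import r
def snap(cam,fn):
    ci=r.camera_info(cam); p,d=r.capture(cam)
    cv2.imwrite(f'pics/{fn}.png',p[:,:,::-1]); np.savez(f'pics/{fn}.npz',p=p,d=d,mtx=ci['mtx'],k1=ci['k1'],pose=ci['pose'])
def load(fn): return np.load(f'pics/{fn}.npz')
def w(c,u,v,depth=None,z=None):
    K=np.array(c['mtx']);k=float(c['k1']);T=np.array(c['pose'])
    a=np.array([(u-K[0,2])/K[0,0],(v-K[1,2])/K[1,1]]);b=a.copy()
    for _ in range(10): b=a/(1+k*(b@b))
    ray=np.array([b[0],b[1],1.])
    if z is not None:
        R=T[:3,:3]@ray; return T[:3,3]+R*(z-T[2,3])/R[2]
    if depth is None: depth=np.median(c['d'][int(v)-1:int(v)+2,int(u)-1:int(u)+2])
    return T[:3,:3]@(ray*depth)+T[:3,3]
def proj(c,P):
    T=np.array(c['pose']);K=np.array(c['mtx']);q=T[:3,:3].T@(np.array(P)-T[:3,3]);s=q[:2]/q[2];s=s*(1+float(c['k1'])*(s@s));return K[:2,:2]@s+K[:2,2]
E
python3 - <<'E'
from h import *
print(r.get_state())
for c in('scene','top'): snap(c,c+'0'); print(c,load(c+'0')['pose'].round(3).tolist())
E
```

```text
pics
{'time_s': 0.0, 'joints': array([ 8.99645402e+01,  2.05916779e+01,  6.34996660e-01, -2.02326457e-02,
       -7.01341945e+01, -1.65049773e+01]), 'qd': array([ 0.0117978 , -0.09584214, -0.06362168, -0.02152481, -0.01500304,
       -0.0141071 ]), 'joint_torque': array([ 1.37433013e-03, -5.82713664e+01,  2.93049073e+01,  6.99698567e+00,
        6.95427079e-03, -1.62337628e-04]), 'tcp_pos': array([0.19207832, 0.64662338, 0.23662885]), 'eef_rot': array([ 1.79907465e+02, -7.58392566e-03, -1.65473215e+01]), 'contact_force': array([-0.1373722 , -0.46240023,  0.96577203]), 'moment': array([ 0.03225617,  0.01133969, -0.02944815]), 'gripper_width': 0.08756493358298019}
scene [[-0.058, 0.815, -0.576, 1.154], [0.998, 0.042, -0.042, 0.048], [-0.011, -0.577, -0.816, 0.991], [0.0, 0.0, 0.0, 1.0]]
top [[-0.011, -0.996, 0.089, 0.452], [-1.0, 0.011, 0.003, -0.01], [-0.004, -0.089, -0.996, 1.308], [0.0, 0.0, 0.0, 1.0]]
```

View pics/scene0.png

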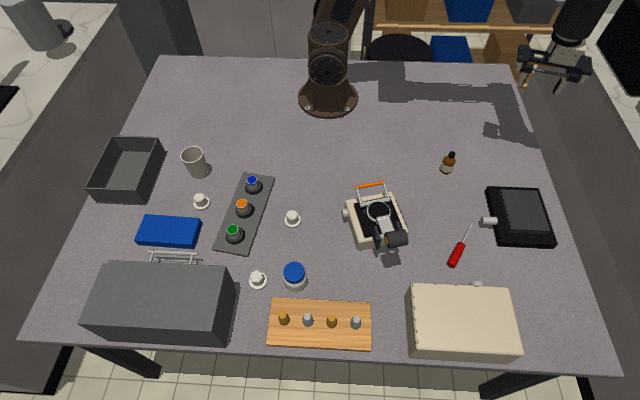

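View pics/top0.png

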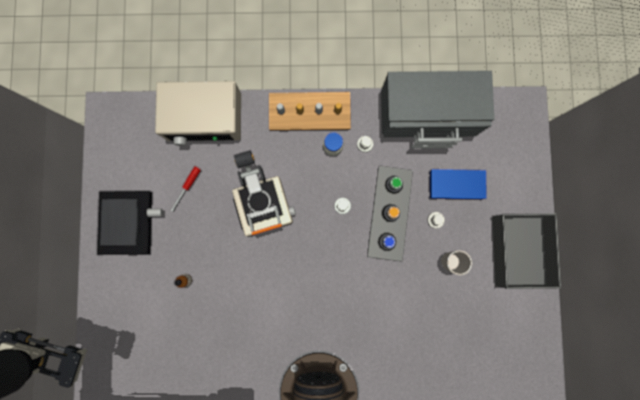

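The scene view shows the illuminator at (378,218) with its orange bar at (371,185). On the tray, green is at (234,232), amber at (243,207) and blue at (252,183). The white look-alikes are at (201,201), (292,218) and (258,280). In the top view, green is at (397,184) and the bar at (264,231). I'll enlarge the top view.

```bash
python3 - <<'E'
from h import *
c=load('top0');p=c['p'][:,:,::-1]
a=cv2.resize(p[140:250,220:310],None,fx=5.4,fy=5.4,interpolation=cv2.INTER_CUBIC)
b=cv2.resize(p[160:210,370:420],None,fx=6,fy=6,interpolation=cv2.INTER_CUBIC)
o=np.zeros((600,800,3),np.uint8);o[:a.shape[0],:a.shape[1]]=a[:600];o[:300,490:790]=b
cv2.imwrite('pics/crop1.png',o)
def cen(name,lo,hi,box,cl=c,smin=110):
    h=cv2.cvtColor(cl['p'],cv2.COLOR_RGB2HSV);m=cv2.inRange(h,(lo,smin,60),(hi,255,255))
    k=np.zeros_like(m);u0,v0,u1,v1=box;k[v0:v1,u0:u1]=1;ys,xs=np.nonzero(m*k)
    print(name,len(xs),xs.mean(),ys.mean(),xs.min(),xs.max(),ys.min(),ys.max());return xs,ys
xs,ys=cen('bar',3,18,(230,215,300,245))
pts=np.array([w(c,x,y) for x,y in zip(xs,ys)]);print(np.median(pts,0),np.sort(pts[:,2])[::5].round(3))
z0=np.percentile(pts[:,2],60);q=np.array([w(c,x,y,z=z0)[:2] for x,y in zip(xs,ys)]);print('z0',z0,q.mean(0));u,s,vt=np.linalg.svd(q-q.mean(0));print(vt[0],np.degrees(np.arctan2(vt[0,1],vt[0,0])))
t=(q-q.mean(0))@vt[0];print(t.min(),t.max())
for n,lo,hi,box in(('green',45,85,(380,170,412,200)),('amber',5,22,(380,200,405,225)),('blue',105,130,(375,230,402,252))):
    xs,ys=cen(n,lo,hi,box);print(w(c,xs.mean(),ys.mean()),w(c,xs.mean(),ys.mean(),z=.052))
E
```

```text
bar 113 266.283185840708 229.0353982300885 252 281 224 234
[0.49084325 0.1491981  0.10747177] [-0.001  0.001  0.003  0.003  0.013  0.021  0.054  0.105  0.106  0.107
  0.107  0.107  0.108  0.108  0.108  0.109  0.109  0.109  0.109  0.109
  0.11   0.11   0.111]
z0 0.10791431904030198 [0.49065137 0.14572165]
[ 0.27316703 -0.96196662] -74.14718930443028
-0.04344183302690467 0.04395691333441938
green 52 396.28846153846155 182.34615384615384 393 400 179 186
[ 0.63024033 -0.24339176  0.05187127] [ 0.63022204 -0.24336786  0.052     ]
amber 80 393.4875 211.875 389 398 207 217
[ 0.53996476 -0.23202016  0.0541777 ] [ 0.54011792 -0.23240551  0.052     ]
blue 72 388.8611111111111 241.22222222222223 384 393 237 245
[ 0.45174795 -0.21600336  0.05266888] [ 0.45174794 -0.21611304  0.052     ]
```

View pics/crop1.png

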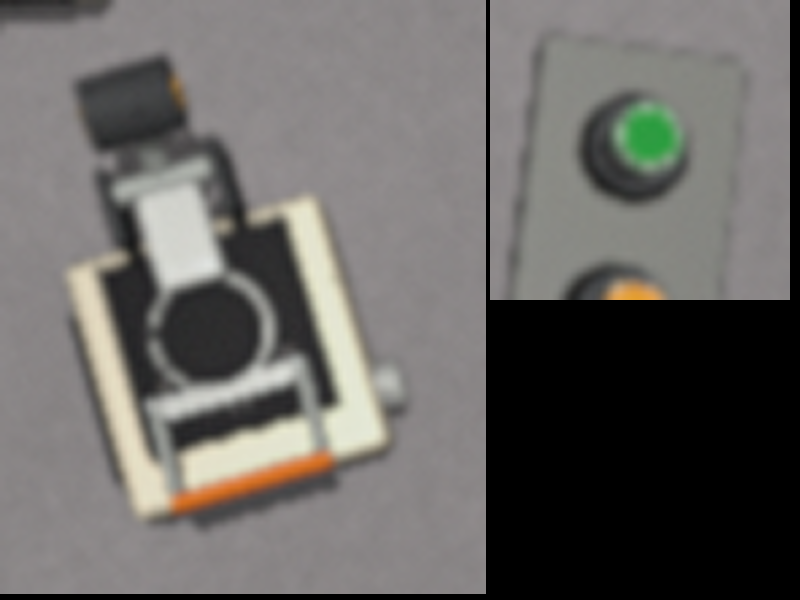

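The confirmed target is the green-topped filter at crop (650,135), top-view (397,184). It stands on the tray, and the white look-alikes do not. The bar runs along crop (175,500)-(330,462). Moving over the bar now.

```bash
cat > rem.py <<'E'
import sys
from h import *
from scipy.spatial.transform import Rotation as Ro
def rem(x,y,z,yaw=None):
    s=r.get_state();R=Ro.from_euler('xyz',s['eef_rot'],degrees=True)
    d=R.inv().apply(np.array([x,y,z])-s['tcp_pos'])/.025
    print('t',round(s['time_s'],2),'tcp',s['tcp_pos'].round(4),'rot',s['eef_rot'].round(1),'q',s['joints'].round(1),'F',s['contact_force'].round(1),'w',round(s['gripper_width'],4));print('rows xyz',d.round(2),'yawrows', None if yaw is None else round(-((yaw-s['eef_rot'][2]+180)%360-180)/4,2))
if __name__=='__main__': rem(*map(float,sys.argv[1:]))
E
python3 -m inch '[{"x":1,"y":0.92},{"x":1,"y":0.92},{"x":1,"y":0.92},{"x":1,"y":0.92},{"x":1,"y":0.92}]' -0.3 10
python3 rem.py .49 .147 .2 -74.1
python3 -m inch '[{"x":1,"y":0.92},{"x":1,"y":0.92},{"x":1,"y":0.92},{"x":1,"y":0.92},{"x":1,"y":0.92}]'
python3 rem.py .49 .147 .2 -74.1
```

```text
t 0.1 tcp [0.1922 0.6466 0.2367] rot [179.9  -0.  -16.6] q [ 90.   20.6   0.6  -0.  -70.1 -16.5] F [ 0.4  0.1 -0.4] w 0.0873
rows xyz [17.11 15.76  1.49] yawrows 14.39
t 0.1 tcp [0.1922 0.6466 0.2367] rot [179.9  -0.  -16.6] q [ 90.   20.6   0.6  -0.  -70.1 -16.5] F [ 0.4  0.1 -0.4] w 0.0873
rows xyz [17.11 15.76  1.49] yawrows 14.39validation failed for argument at $[0]...
validation failed for argument at $[0]...
```

```bash
python3 -m inch '[{"x":1,"y":0.92,"z":0,"yaw":0},{"x":1,"y":0.92,"z":0,"yaw":0},{"x":1,"y":0.92,"z":0,"yaw":0},{"x":1,"y":0.92,"z":0,"yaw":0},{"x":1,"y":0.92,"z":0,"yaw":0}]' -0.3 10
python3 rem.py .49 .147 .2 -74.1
```

```text
time_s: 0.52
tcp_pos: [0.2782, 0.4993, 0.2318]
eef_rot: [179.5, -0.0, -16.2]
contact_force: [1.5, 0.9, 0.9]
gripper_width: 0.0595
t 0.52 tcp [0.2782 0.4993 0.2318] rot [179.5  -0.  -16.2] q [ 80.5  11.4 -12.8  -0.  -66.3  -6.7] F [1.5 0.9 0.9] w 0.0595
rows xyz [12.06 11.16  1.37] yawrows 14.48
```

```bash
python3 -m inch '[{"x":1,"y":0.92,"z":0,"yaw":0},{"x":1,"y":0.92,"z":0,"yaw":0},{"x":1,"y":0.92,"z":0,"yaw":0},{"x":1,"y":0.92,"z":0,"yaw":0},{"x":1,"y":0.92,"z":0,"yaw":0}]' >/dev/null
python3 -m inch '[{"x":1,"y":0.92,"z":0,"yaw":0},{"x":1,"y":0.92,"z":0,"yaw":0},{"x":1,"y":0.92,"z":0,"yaw":0},{"x":1,"y":0.92,"z":0,"yaw":0},{"x":1,"y":0.92,"z":0,"yaw":0}]' >/dev/null
python3 -m inch '[{"x":0,"y":0,"z":0.2,"yaw":1},{"x":0,"y":0,"z":0.2,"yaw":1},{"x":0,"y":0,"z":0.2,"yaw":1},{"x":0,"y":0,"z":0.2,"yaw":1},{"x":0,"y":0,"z":0.2,"yaw":1}]'
python3 rem.py .49 .147 .2 -74.1
```

```text
time_s: 1.77
tcp_pos: [0.4606, 0.1829, 0.2063]
eef_rot: [179.4, -0.2, -37.3]
contact_force: [0.5, -0.5, 0.4]
gripper_width: 0.0309
t 1.77 tcp [0.4606 0.1829 0.2063] rot [179.4  -0.2 -37.3] q [ 44.6   5.2 -23.9   0.3 -61.5   7.9] F [ 0.5 -0.5  0.4] w 0.0309
rows xyz [1.8  0.43 0.26] yawrows 9.2
```

```bash
python3 -m inch '[{"x":0.9,"y":0.2,"z":0,"yaw":1},{"x":0.6,"y":0,"z":0,"yaw":1},{"x":0,"y":0,"z":0,"yaw":1},{"x":0,"y":0,"z":0,"yaw":1},{"x":0,"y":0,"z":0,"yaw":1}]'
python3 -m inch '[{"x":0,"y":0,"z":0,"yaw":1},{"x":0,"y":0,"z":0,"yaw":1},{"x":0,"y":0,"z":0,"yaw":1},{"x":0,"y":0,"z":0,"yaw":1},{"x":0,"y":0,"z":0,"yaw":0}]' >/dev/null
python3 - <<'E'
from h import *
from rem import rem
rem(.49,.147,.2,-74.1)
snap('wrist','wr1');snap('top','top1');c=load('wr1')
h=cv2.cvtColor(c['p'],cv2.COLOR_RGB2HSV);m=cv2.inRange(h,(3,130,60),(18,255,255));n,l,st,ce=cv2.connectedComponentsWithStats(m)
i=1+np.argmax(st[1:,4]);print(st[i],ce[i]);ys,xs=np.nonzero(l==i)
q=np.array([w(c,x,y,z=.109)[:2] for x,y in zip(xs,ys)]);pc=np.array([w(c,x,y) for x,y in zip(xs,ys)]);print('depth pts',np.median(pc,0))
rc=cv2.minAreaRect((q*1000).astype(np.float32));print(rc)
E
```

```text
time_s: 2.18
tcp_pos: [0.486, 0.1528, 0.2035]
eef_rot: [179.1, -0.4, -58.4]
contact_force: [0.0, -0.5, 0.5]
gripper_width: 0.0311
t 2.6 tcp [0.4849 0.1515 0.2017] rot [179.1  -0.7 -75.5] q [ 39.7   7.  -22.5   0.2 -61.7 -25.3] F [-0.2  0.1 -0.6] w 0.0307
rows xyz [ 0.23 -0.15  0.07] yawrows -0.34
[ 300  134   17  116 1163] [308.46087704 197.98624248]
depth pts [0.49032936 0.14981362 0.10952904]
((491.69024658203125, 145.222412109375), (9.47000503540039, 90.90918731689453), 16.277511596679688)
```

View pics/wr1.png

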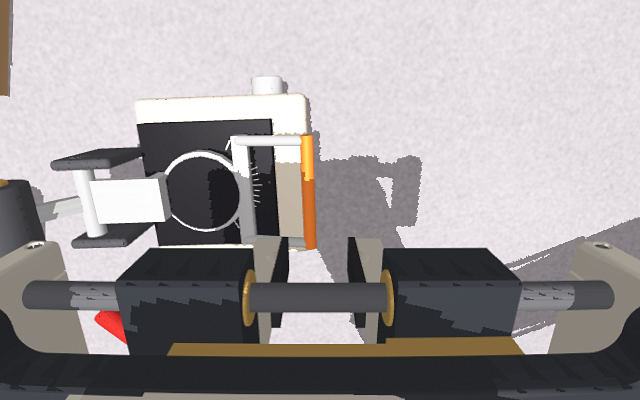

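The wrist view shows the bar at (307,134)-(308,250) and the fingers at (265,285) and (365,285). Next I'll centre over the bar and descend.

```bash
python3 rem.py .4915 .1453 .097 -73.8
python3 -m inch '[{"x":0.31,"y":-0.16,"z":0,"yaw":-0.42},{"x":0,"y":0,"z":0.8,"yaw":0},{"x":0,"y":0,"z":0.8,"yaw":0},{"x":0,"y":0,"z":0.6,"yaw":0},{"x":0,"y":0,"z":0,"yaw":0}]'
python3 rem.py .4915 .1453 .097 -73.8
```

```text
t 2.7 tcp [0.4849 0.1516 0.2018] rot [179.1  -0.7 -75.2] q [ 39.7   7.  -22.5   0.2 -61.7 -25. ] F [-0.3  0.6  0.4] w 0.0308
rows xyz [ 0.26 -0.26  4.19] yawrows -0.34
time_s: 3.12
tcp_pos: [0.4912, 0.1447, 0.1462]
eef_rot: [179.3, -0.5, -72.6]
contact_force: [-0.8, -0.9, -1.0]
gripper_width: 0.0304
t 3.12 tcp [0.4912 0.1447 0.1462] rot [179.3  -0.5 -72.6] q [ 38.6  10.4 -26.5   0.3 -54.  -21.4] F [-0.8 -0.9 -1. ] w 0.0304
rows xyz [-0.04 -0.05  1.97] yawrows 0.3
```

```bash

python3 -m inch '[{"x":-0.04,"y":-0.04,"z":0.7,"yaw":0.3},{"x":0,"y":0,"z":0.7,"yaw":0},{"x":0,"y":0,"z":0.5,"yaw":0},{"x":0,"y":0,"z":0.1,"yaw":0},{"x":0,"y":0,"z":0,"yaw":0}]'
python3 rem.py .4915 .1453 .097 -73.8
```

```text
time_s: 3.53
tcp_pos: [0.493, 0.1461, 0.0975]
eef_rot: [179.4, -0.6, -73.3]
contact_force: [-0.8, -0.3, 0.4]
gripper_width: 0.0307
t 3.53 tcp [0.493  0.1461 0.0975] rot [179.4  -0.6 -73.3] q [ 38.6  13.9 -29.7   0.4 -47.2 -22.2] F [-0.8 -0.3  0.4] w 0.0307
rows xyz [0.01 0.07 0.02] yawrows 0.12
```

```bash

python3 -m inch '[{"x":0,"y":0.05,"z":0,"yaw":0},{"x":0,"y":0,"z":0,"yaw":0},{"x":0,"y":0,"z":0,"yaw":0},{"x":0,"y":0,"z":0,"yaw":0},{"x":0,"y":0,"z":0,"yaw":0}]' -1 15
python3 -m inch '[{"x":0,"y":0,"z":0,"yaw":0},{"x":0,"y":0,"z":0,"yaw":0},{"x":0,"y":0,"z":-0.3,"yaw":0},{"x":0,"y":0,"z":-0.3,"yaw":0},{"x":0,"y":0,"z":0,"yaw":0}]'
python3 rem.py .4915 .1453 .097 -73.8
```

```text
time_s: 3.95
tcp_pos: [0.4924, 0.1464, 0.101]
eef_rot: [179.5, -0.5, -73.2]
contact_force: [0.3, 0.1, -1.6]
gripper_width: 0.0093
time_s: 4.37
tcp_pos: [0.4932, 0.1467, 0.1178]
eef_rot: [179.6, -0.5, -73.2]
contact_force: [-0.6, -1.4, -2.1]
gripper_width: 0.0093
t 4.37 tcp [0.4932 0.1467 0.1178] rot [179.6  -0.5 -73.2] q [ 38.7  12.3 -28.5   0.5 -49.8 -22.2] F [-0.6 -1.4 -2.1] w 0.0093
rows xyz [0.02 0.07 0.83] yawrows 0.16
```

```bash
cat > arc.py <<'E'
import sys
from h import *
s=r.get_state();C=np.array([.6557,.1938,.101]);u=np.array([.960,.279])
d=s['tcp_pos']-C;h=d[:2]@u;th=np.arctan2(d[2],-h)
print('t',round(s['time_s'],2),'th',th.round(3),'rad err mm',((np.hypot(h,d[2])-.17)*1e3).round(1),'lat mm',(1e3*(d[0]*-u[1]+d[1]*u[0])).round(1),'F',s['contact_force'].round(1),'q',s['joints'].round(0),'rot',s['eef_rot'].round(1),'w',round(s['gripper_width'],4))
step=float(sys.argv[1]) if len(sys.argv)>1 else .06
p=d[2],h
for i in range(5):
    th+=step;n=(.17*np.sin(th),-.17*np.cos(th));print('y',round(-(n[1]-p[1])/.025,2),'z',round(-(n[0]-p[0])/.025,2),end=' | ');p=n
print()
E
python3 arc.py
```

```text
t 4.37 th 0.099 rad err mm -0.0 lat mm 0.1 F [-0.6 -1.4 -2.1] q [ 39.  12. -28.   0. -50. -22.] rot [179.6  -0.5 -73.2] w 0.0093
y -0.05 z -0.4 | y -0.08 z -0.4 | y -0.1 z -0.4 | y -0.12 z -0.39 | y -0.15 z -0.38 |
```

```bash

python3 -m inch '[{"x":0,"y":-0.05,"z":-0.4,"yaw":0},{"x":0,"y":-0.08,"z":-0.4,"yaw":0},{"x":0,"y":-0.1,"z":-0.4,"yaw":0},{"x":0,"y":-0.12,"z":-0.39,"yaw":0},{"x":0,"y":-0.15,"z":-0.38,"yaw":0}]' >/dev/null; python3 arc.py .07
```

```text
t 4.78 th 0.413 rad err mm 0.6 lat mm 0.1 F [ 3.8 -0.7 -4.8] q [ 38.  10. -23.   0. -57. -22.] rot [179.6  -0.6 -73.2] w 0.0089
y -0.23 z -0.42 | y -0.24 z -0.41 | y -0.26 z -0.4 | y -0.29 z -0.38 | y -0.32 z -0.36 |
```

```bash

python3 -m inch '[{"x":0,"y":-0.22,"z":-0.42,"yaw":0},{"x":0,"y":-0.24,"z":-0.41,"yaw":0},{"x":0,"y":-0.26,"z":-0.4,"yaw":0},{"x":0,"y":-0.29,"z":-0.38,"yaw":0},{"x":0,"y":-0.32,"z":-0.36,"yaw":0}]' >/dev/null; python3 arc.py .06
```

```text
t 5.2 th 0.782 rad err mm 2.2 lat mm 0.1 F [ 6.4 -0.1 -8.2] q [ 37.  11. -15.   0. -65. -20.] rot [179.6  -0.5 -73.2] w 0.0097
y -0.36 z -0.22 | y -0.31 z -0.26 | y -0.33 z -0.24 | y -0.34 z -0.22 | y -0.35 z -0.2 |
```

```bash

python3 -m inch '[{"x":0,"y":-0.36,"z":-0.2,"yaw":0},{"x":0,"y":-0.31,"z":-0.25,"yaw":0},{"x":0,"y":-0.33,"z":-0.23,"yaw":0},{"x":0,"y":-0.34,"z":-0.21,"yaw":0},{"x":0,"y":-0.35,"z":-0.19,"yaw":0}]' >/dev/null; python3 arc.py .05
```

```text
t 5.62 th 1.071 rad err mm 3.6 lat mm -0.0 F [-1.3  0.3 -1.8] q [ 35.  14.  -7.   0. -70. -19.] rot [179.1  -0.5 -73.3] w 0.0094
y -0.37 z -0.03 | y -0.31 z -0.14 | y -0.32 z -0.12 | y -0.32 z -0.11 | y -0.33 z -0.09 |
```

```bash

python3 -m inch '[{"x":0,"y":-0.35,"z":-0.1,"yaw":0},{"x":0,"y":-0.31,"z":-0.12,"yaw":0},{"x":0,"y":-0.32,"z":-0.1,"yaw":0},{"x":0,"y":-0.32,"z":-0.09,"yaw":0},{"x":0,"y":-0.33,"z":-0.07,"yaw":0}]' >/dev/null; python3 arc.py .05
```

```text
t 6.03 th 1.332 rad err mm 3.8 lat mm -0.2 F [-1.7 -0.8  0.4] q [ 34.  17.  -0.   0. -74. -17.] rot [179.1  -0.6 -73.2] w 0.0095
y -0.37 z 0.08 | y -0.34 z -0.06 | y -0.34 z -0.04 | y -0.34 z -0.02 | y -0.34 z -0.0 |
```

Past the balance range. I'll lead it slowly to about 1.6, then let go.

```bash

python3 -m inch '[{"x":0,"y":-0.3,"z":0,"yaw":0},{"x":0,"y":-0.3,"z":-0.05,"yaw":0},{"x":0,"y":-0.3,"z":-0.03,"yaw":0},{"x":0,"y":-0.3,"z":0,"yaw":0},{"x":0,"y":-0.25,"z":0,"yaw":0}]' >/dev/null; python3 arc.py .05
python3 -m inch '[{"x":0,"y":-0.25,"z":0.02,"yaw":0},{"x":0,"y":-0.2,"z":0.02,"yaw":0},{"x":0,"y":0,"z":0,"yaw":0},{"x":0,"y":0,"z":0,"yaw":0},{"x":0,"y":0,"z":0,"yaw":0}]' >/dev/null; python3 arc.py .05
```

```text
t 6.45 th 1.576 rad err mm 3.1 lat mm -0.2 F [-0.2 -0.7  2.7] q [ 33.  21.   6.   0. -76. -16.] rot [179.4  -0.6 -73.2] w 0.0096
y -0.34 z 0.13 | y -0.34 z 0.03 | y -0.34 z 0.04 | y -0.33 z 0.06 | y -0.33 z 0.08 | 
t 6.87 th 1.667 rad err mm 2.5 lat mm -0.2 F [-0.3 -0.4  2.7] q [ 33.  22.   8.   0. -76. -16.] rot [179.5  -0.6 -73.2] w 0.0097
y -0.33 z 0.14 | y -0.33 z 0.06 | y -0.33 z 0.07 | y -0.33 z 0.09 | y -0.32 z 0.11 |
```

```bash

python3 -m inch '[{"x":0,"y":-0.2,"z":0.04,"yaw":0},{"x":0,"y":-0.15,"z":0.03,"yaw":0},{"x":0,"y":0,"z":0,"yaw":0},{"x":0,"y":0,"z":0,"yaw":0},{"x":0,"y":0,"z":0,"yaw":0}]' >/dev/null; python3 arc.py .05
python3 -m inch '[{"x":0,"y":0,"z":0,"yaw":0},{"x":0,"y":0,"z":0,"yaw":0},{"x":0,"y":0,"z":0,"yaw":0},{"x":0,"y":0,"z":0,"yaw":0},{"x":0,"y":0,"z":0,"yaw":0}]' 0 15 ; python3 arc.py .05
```

```text
t 7.28 th 1.722 rad err mm 2.3 lat mm -0.1 F [ 1.4 -0.4  2.8] q [ 32.  23.   9.   1. -76. -16.] rot [179.6  -0.6 -73.2] w 0.0096
y -0.32 z 0.15 | y -0.33 z 0.08 | y -0.33 z 0.09 | y -0.32 z 0.11 | y -0.32 z 0.12 | 
time_s: 7.7
tcp_pos: [0.6788, 0.2011, 0.2691]
eef_rot: [179.3, -0.6, -73.2]
contact_force: [0.7, -0.5, 1.4]
gripper_width: 0.0375
t 7.7 th 1.714 rad err mm -0.2 lat mm 0.6 F [ 0.7 -0.5  1.4] q [ 32.  23.   9.   0. -76. -16.] rot [179.3  -0.6 -73.2] w 0.0375
y -0.34 z 0.05 | y -0.33 z 0.07 | y -0.33 z 0.09 | y -0.32 z 0.11 | y -0.32 z 0.12 |
```

```bash

python3 -m inch '[{"x":0,"y":0,"z":-0.4,"yaw":0},{"x":0,"y":0,"z":-0.6,"yaw":0},{"x":0,"y":0,"z":-0.7,"yaw":0},{"x":0,"y":0,"z":-0.7,"yaw":0},{"x":0,"y":0,"z":0,"yaw":0}]'
python3 - <<'E'
from h import *
c=load('wr1');print('cam rel tcp', c['pose'][:3,3]-np.array([.4849,.1515,.2017]), 'fwd',c['pose'][:3,2])
snap('scene','sc2')
p=load('sc2')['p'][:,:,::-1]
cv2.imwrite('pics/sc2c.png',cv2.resize(p[110:270,300:440],None,fx=3.75,fy=3.75,interpolation=cv2.INTER_CUBIC))
E
python3 rem.py .63 -.2434 .2 16.2
```

```text
time_s: 8.12
tcp_pos: [0.678, 0.2016, 0.332]
eef_rot: [179.1, -0.6, -73.2]
contact_force: [0.2, 0.1, 1.4]
gripper_width: 0.0435
cam rel tcp [ 0.02154077 -0.07727768  0.14873802] fwd [-0.08720729  0.27737893 -0.95679455]
t 8.17 tcp [0.6776 0.2017 0.3304] rot [179.   -0.6 -73.2] q [ 32.5  22.2  14.8   0.3 -83.7 -15.7] F [ 0.1 -0.7  0.3] w 0.0436
rows xyz [16.44  6.87  5.5 ] yawrows -22.35
```

View pics/sc2c.png

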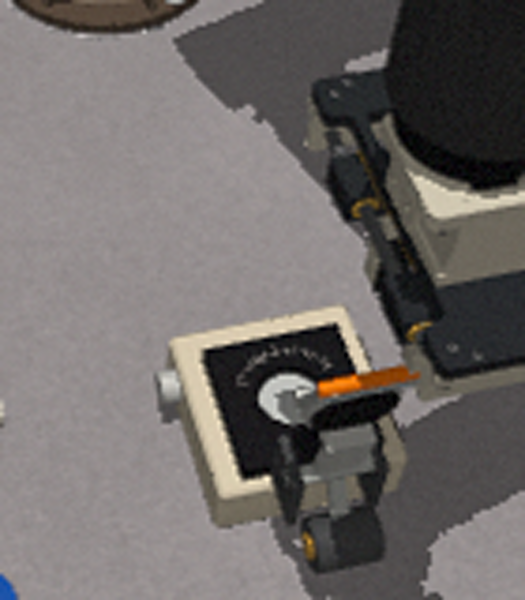

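The cover rests open on its own: bar at crop (365,382), over the hinge side, with the port clear at (288,398). Going to the green filter, using yaw -163.8 so the camera stays on the robot side of the port later.

```bash

python3 -m inch '[{"x":0.97,"y":0.4,"z":0,"yaw":0},{"x":0.97,"y":0.4,"z":0,"yaw":0},{"x":0.97,"y":0.4,"z":0,"yaw":0},{"x":0.97,"y":0.4,"z":0,"yaw":0},{"x":0.97,"y":0.4,"z":0,"yaw":0}]' >/dev/null
python3 -m inch '[{"x":0.97,"y":0.4,"z":0.4,"yaw":0},{"x":0.97,"y":0.4,"z":0.4,"yaw":0},{"x":0.97,"y":0.4,"z":0.4,"yaw":0},{"x":0.97,"y":0.4,"z":0.4,"yaw":0},{"x":0.97,"y":0.4,"z":0.4,"yaw":0}]' 0.4 >/dev/null
python3 -m inch '[{"x":0.97,"y":0.4,"z":0.4,"yaw":0},{"x":0.97,"y":0.4,"z":0.4,"yaw":0},{"x":0.97,"y":0.4,"z":0.4,"yaw":0},{"x":0.97,"y":0.4,"z":0.4,"yaw":0},{"x":0.97,"y":0.4,"z":0.4,"yaw":0}]' >/dev/null
python3 -m inch '[{"x":0,"y":0,"z":0.2,"yaw":1},{"x":0,"y":0,"z":0.2,"yaw":1},{"x":0,"y":0,"z":0.2,"yaw":1},{"x":0,"y":0,"z":0.2,"yaw":1},{"x":0,"y":0,"z":0,"yaw":1}]' >/dev/null
python3 rem.py .63 -.2434 .2 -163.8
```

```text
t 9.83 tcp [ 0.6278 -0.2081  0.2039] rot [178.5  -0.7 -93.9] q [ -1.1  21.3  -3.    0.6 -67.3  -3. ] F [-0.1  0.9  0.4] w 0.0614
rows xyz [ 1.4  -0.19  0.17] yawrows 17.48
```

```bash

python3 -m inch '[{"x":0.7,"y":-0.1,"z":0,"yaw":1},{"x":0.6,"y":-0.1,"z":0,"yaw":1},{"x":0,"y":0,"z":0,"yaw":1},{"x":0,"y":0,"z":0,"yaw":1},{"x":0,"y":0,"z":0,"yaw":1}]' >/dev/null
python3 -m inch '[{"x":0,"y":0,"z":0,"yaw":1},{"x":0,"y":0,"z":0,"yaw":1},{"x":0,"y":0,"z":0,"yaw":1},{"x":0,"y":0,"z":0,"yaw":1},{"x":0,"y":0,"z":0,"yaw":1}]' >/dev/null
python3 -m inch '[{"x":0,"y":0,"z":0,"yaw":1},{"x":0,"y":0,"z":0,"yaw":1},{"x":0,"y":0,"z":0,"yaw":1},{"x":0,"y":0,"z":0,"yaw":1},{"x":0,"y":0,"z":0,"yaw":1}]' >/dev/null
python3 -m inch '[{"x":0,"y":0,"z":0,"yaw":1},{"x":0,"y":0,"z":0,"yaw":0.7},{"x":0,"y":0,"z":0,"yaw":0},{"x":0,"y":0,"z":0,"yaw":0},{"x":0,"y":0,"z":0,"yaw":0}]' >/dev/null
python3 - <<'E'
from h import *
from rem import rem
rem(.63,-.2434,.2,-163.8);snap('wrist','wr2');snap('top','top2')
c=load('wr2');h=cv2.cvtColor(c['p'],cv2.COLOR_RGB2HSV);m=cv2.inRange(h,(45,110,50),(85,255,255));n,l,st,ce=cv2.connectedComponentsWithStats(m)
for i in range(1,n):
  if st[i,4]>60: print(st[i],ce[i],w(c,*ce[i]),w(c,*ce[i],z=.052))
c=load('top2');P=None
E
```

```text
t 11.5 tcp [ 0.6221 -0.2399  0.1953] rot [ 179.5   -2.5 -164.3] q [ -4.2  22.7  -1.9   0.4 -68.  -70.3] F [ 0.1  0.1 -0.3] w 0.0611
rows xyz [-0.26 -0.22 -0.2 ] yawrows -0.12
[295 185  31  30 729] [309.73662551 199.54046639] [ 0.6297626  -0.24401332  0.05362846] [ 0.63021205 -0.24391447  0.052     ]
```

View pics/wr2.png

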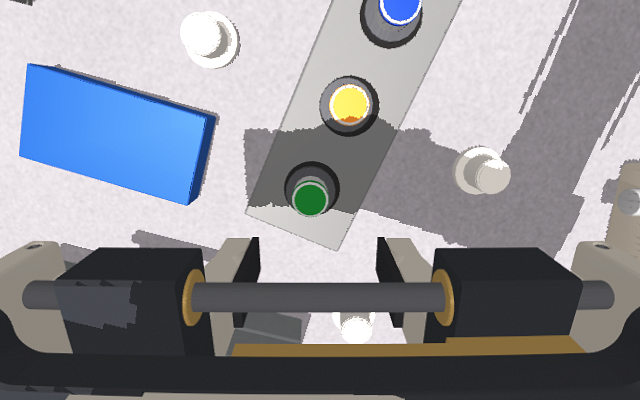

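The wrist view shows green at (310,199), nearest the gripper, then amber at (350,103) and blue at (402,5). Green measures (0.630,-0.244), which agrees with the top view. The tool has picked up a 2.5° tilt, so I'll watch that as I approach.

```bash
cat >> rem.py <<'E'
    R=Ro.from_euler('xyz',r.get_state()['eef_rot'],degrees=True).as_matrix();print('tilt deg world xy',np.degrees(R[:2,2]).round(2))
E
python3 -m inch '[{"x":-0.3,"y":-0.22,"z":0.3,"yaw":-0.1},{"x":0,"y":0,"z":1,"yaw":0},{"x":0,"y":0,"z":1,"yaw":0},{"x":0,"y":0,"z":1,"yaw":0},{"x":0,"y":0,"z":0.5,"yaw":0}]'
python3 rem.py .6302 -.2438 .12 -163.8
python3 -m inch '[{"x":0,"y":0,"z":-0.4,"yaw":0},{"x":0,"y":0,"z":-0.4,"yaw":0},{"x":0,"y":0,"z":-0.4,"yaw":0},{"x":0,"y":0,"z":-0.4,"yaw":0},{"x":0,"y":0,"z":-0.4,"yaw":0}]' >/dev/null
python3 rem.py .6302 -.2438 .12 -163.8
```

```text
time_s: 12.02
tcp_pos: [0.6321, -0.2451, 0.1003]
eef_rot: [179.7, -2.0, -163.6]
contact_force: [-1.8, 0.7, -1.2]
gripper_width: 0.0612  File "rem.py", line 9
    R=Ro.from_euler('xyz',r.get_state()['eef_rot'],degrees=True).as_matrix();print('tilt deg world xy',np.degrees(R[:2,2]).round(2))
IndentationError: unexpected indent
  File "rem.py", line 9
    R=Ro.from_euler('xyz',r.get_state()['eef_rot'],degrees=True).as_matrix();print('tilt deg world xy',np.degrees(R[:2,2]).round(2))
IndentationError: unexpected indent
```

```bash
cat > rem.py <<'E'
import sys
from h import *
from scipy.spatial.transform import Rotation as Ro
def rem(x,y,z,yaw):
    s=r.get_state();R=Ro.from_euler('xyz',s['eef_rot'],degrees=True)
    d=R.inv().apply(np.array([x,y,z])-s['tcp_pos'])/.025
    print('t',round(s['time_s'],2),'tcp',s['tcp_pos'].round(4),'yaw',s['eef_rot'][2].round(1),'tilt',np.degrees(R.as_matrix()[:2,2]).round(2),'q',s['joints'].round(0),'F',s['contact_force'].round(1),'w',round(s['gripper_width'],4));print('rows xyz',d.round(2),'yawrows', round(-((yaw-s['eef_rot'][2]+180)%360-180)/4,2))
if __name__=='__main__': rem(*map(float,sys.argv[1:]))
E
python3 rem.py .6302 -.2438 .12 -163.8
python3 -m inch '[{"x":0,"y":0,"z":1,"yaw":0},{"x":0,"y":0,"z":1,"yaw":0},{"x":0,"y":0,"z":0,"yaw":0},{"x":0,"y":0,"z":0,"yaw":0},{"x":0,"y":0,"z":0,"yaw":0}]' >/dev/null
python3 rem.py .6302 -.2438 .12 -163.8
```

```text
t 12.43 tcp [ 0.6333 -0.2452  0.15  ] yaw -163.4 tilt [-2.45 -0.25] q [ -5.  26.  -3.   0. -63. -69.] F [ 0.3 -0.6  0.6] w 0.0616
rows xyz [0.05 0.08 1.2 ] yawrows 0.09
t 12.85 tcp [ 0.6392 -0.2471  0.1161] yaw -163.3 tilt [-1.19 -0.51] q [ -5.  27.  -6.   1. -58. -69.] F [0.1 0.1 0.7] w 0.0614
rows xyz [ 0.31  0.23 -0.15] yawrows 0.12
```

```bash

python3 -m inch '[{"x":0.15,"y":0.12,"z":-0.4,"yaw":0},{"x":0.15,"y":0.12,"z":-0.4,"yaw":0},{"x":0,"y":0,"z":-0.4,"yaw":0},{"x":0,"y":0,"z":-0.3,"yaw":0},{"x":0,"y":0,"z":-0.2,"yaw":0}]' >/dev/null
python3 rem.py .6302 -.2438 .037 -163.8
python3 -m inch '[{"x":0,"y":0,"z":1,"yaw":0.1},{"x":0.1,"y":0,"z":1,"yaw":0},{"x":0,"y":0,"z":0,"yaw":0},{"x":0,"y":0,"z":0,"yaw":0},{"x":0,"y":0,"z":0,"yaw":0}]' >/dev/null
python3 rem.py .6302 -.2438 .037 -163.8
```

```text
t 13.27 tcp [ 0.6319 -0.2431  0.1689] yaw -163.3 tilt [-0.84 -0.61] q [ -4.  24.  -4.   1. -63. -69.] F [ 0.3 -0.3  0.9] w 0.0614
rows xyz [-0.02  0.02  5.28] yawrows 0.13
t 13.68 tcp [ 0.6328 -0.2451  0.1271] yaw -163.6 tilt [-0.18 -0.75] q [ -4.  25.  -7.   1. -57. -70.] F [-0.2  1.  -0.1] w 0.0616
rows xyz [0.06 0.12 3.6 ] yawrows 0.04
```

Tilt is now under 0.8°. Descending to the grip height.

```bash

python3 -m inch '[{"x":0.06,"y":0.1,"z":0.5,"yaw":0},{"x":0,"y":0,"z":0.5,"yaw":0},{"x":0,"y":0,"z":0.5,"yaw":0},{"x":0,"y":0,"z":0.5,"yaw":0},{"x":0,"y":0,"z":0.2,"yaw":0}]' >/dev/null
python3 rem.py .6302 -.2438 .037 -163.8
```

```text
t 14.1 tcp [ 0.6351 -0.2448  0.0762] yaw -163.6 tilt [ 0.35 -0.88] q [ -4.  28. -10.   1. -51. -70.] F [-0.4 -0.3 -0.3] w 0.0613
rows xyz [0.18 0.12 1.57] yawrows 0.06
```

```bash

python3 -m inch '[{"x":0.2,"y":0.12,"z":0.3,"yaw":0},{"x":0.05,"y":0.03,"z":0.4,"yaw":0},{"x":0.05,"y":0,"z":0.3,"yaw":0},{"x":0.03,"y":0,"z":0.2,"yaw":0},{"x":0,"y":0,"z":0,"yaw":0}]' >/dev/null
python3 rem.py .6302 -.2438 .037 -163.8
```

```text
t 14.52 tcp [ 0.6249 -0.244   0.042 ] yaw -163.5 tilt [ 0.23 -0.88] q [ -4.  30. -13.   1. -47. -70.] F [ 0.3 -0.4 -0.2] w 0.0617
rows xyz [-0.21 -0.05  0.2 ] yawrows 0.06
```

```bash

python3 -m inch '[{"x":-0.2,"y":-0.05,"z":0.12,"yaw":0},{"x":0,"y":0,"z":0.05,"yaw":0},{"x":0,"y":0,"z":0,"yaw":0},{"x":0,"y":0,"z":0,"yaw":0},{"x":0,"y":0,"z":0,"yaw":0}]' >/dev/null
python3 rem.py .6302 -.2438 .037 -163.8
```

```text
t 14.93 tcp [ 0.6317 -0.2442  0.0381] yaw -163.5 tilt [ 0.31 -0.91] q [ -4.  30. -13.   1. -47. -70.] F [ 0.5 -0.1  0.4] w 0.0614
rows xyz [0.05 0.03 0.04] yawrows 0.07
```

```bash

python3 -m inch '[{"x":0.04,"y":0.03,"z":0.03,"yaw":0},{"x":0,"y":0,"z":0,"yaw":0},{"x":0,"y":0,"z":0,"yaw":0},{"x":0,"y":0,"z":0,"yaw":0},{"x":0,"y":0,"z":0,"yaw":0}]' -1 20 >/dev/null
python3 -m inch '[{"x":0,"y":0,"z":0,"yaw":0},{"x":0,"y":0,"z":0,"yaw":0},{"x":0,"y":0,"z":0,"yaw":0}]' >/dev/null
python3 rem.py .6302 -.2438 .037 -163.8
```

```text
t 15.6 tcp [ 0.631  -0.2437  0.0385] yaw -163.5 tilt [ 0.42 -0.92] q [ -4.  30. -13.   1. -46. -70.] F [-0.4  0.2  0.1] w 0.0336
rows xyz [0.03 0.01 0.06] yawrows 0.07
```

```bash

python3 -m inch '[{"x":0,"y":0,"z":-0.3,"yaw":0},{"x":0,"y":0,"z":-0.6,"yaw":0},{"x":0,"y":0,"z":-0.8,"yaw":0},{"x":0,"y":0,"z":-0.8,"yaw":0},{"x":0,"y":0,"z":-0.8,"yaw":0}]' >/dev/null
python3 -m inch '[{"x":0,"y":0,"z":-0.8,"yaw":0},{"x":0,"y":0,"z":-0.6,"yaw":0},{"x":0,"y":0,"z":-0.4,"yaw":0},{"x":0,"y":0,"z":-0.2,"yaw":0},{"x":0,"y":0,"z":0,"yaw":0}]' >/dev/null
python3 rem.py .573 .169 .17 -163.8
python3 - <<'E'
from h import *
c=load('top2');p=c['p'][:,:,::-1]
o=cv2.resize(p[150:240,225:305],None,fx=6.6,fy=6.6,interpolation=cv2.INTER_CUBIC);cv2.imwrite('pics/crop2.png',o)
for P in((.573,.169,.072),(.4915,.1453,.072)): print((proj(c,P)-[225,150]+.5)*6.6)
E
```

```text
t 16.43 tcp [ 0.6279 -0.2413  0.1788] yaw -163.6 tilt [ 0.16 -0.87] q [ -4.  22.  -5.   1. -62. -70.] F [ 0.5  0.  -0.8] w 0.0336
rows xyz [-2.54 16.37  0.09] yawrows 0.06
[234.79276042 345.9986568 ]
[287.07601868 525.5010289 ]
```

View pics/crop2.png

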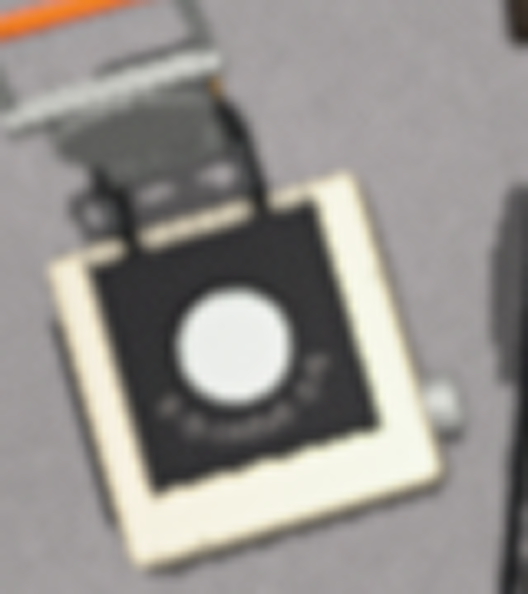

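The port shows as a white disc at crop (234,347). The position predicted from the bar was (235,346), so they agree. Moving over it.

```bash

python3 -m inch '[{"x":-0.15,"y":0.6,"z":0,"yaw":0},{"x":-0.15,"y":1,"z":0,"yaw":0},{"x":-0.15,"y":1,"z":0,"yaw":0},{"x":-0.15,"y":1,"z":0,"yaw":0},{"x":-0.15,"y":1,"z":0,"yaw":0}]' >/dev/null
python3 rem.py .573 .169 .17 -163.8
python3 -m inch '[{"x":-0.15,"y":1,"z":0,"yaw":0},{"x":-0.15,"y":1,"z":0,"yaw":0},{"x":-0.15,"y":1,"z":0,"yaw":0},{"x":-0.15,"y":1,"z":0,"yaw":0},{"x":-0.15,"y":1,"z":0,"yaw":0}]' >/dev/null
python3 rem.py .573 .169 .17 -163.8
```

```text
t 16.85 tcp [ 0.6105 -0.125   0.1716] yaw -164.0 tilt [-0.22 -0.86] q [  7.  19. -12.   1. -60. -81.] F [-0.7  0.4 -1.9] w 0.0336
rows xyz [-1.8  11.72 -0.11] yawrows -0.05
t 17.27 tcp [0.5884 0.0078 0.1633] yaw -164.1 tilt [-0.79 -0.91] q [ 20.  16. -16.   1. -59. -95.] F [-0.4  0.2 -0.9] w 0.0336
rows xyz [-1.17  6.37 -0.36] yawrows -0.07
```

```bash

python3 -m inch '[{"x":-0.25,"y":1,"z":-0.2,"yaw":0},{"x":-0.25,"y":1,"z":-0.2,"yaw":0},{"x":-0.2,"y":1,"z":-0.2,"yaw":0},{"x":-0.2,"y":1,"z":-0.1,"yaw":0},{"x":-0.1,"y":0.7,"z":-0.1,"yaw":0}]' >/dev/null
python3 rem.py .573 .169 .17 -163.8
python3 -m inch '[{"x":0,"y":0.7,"z":0,"yaw":0},{"x":0,"y":0.4,"z":0,"yaw":0},{"x":0,"y":0,"z":0,"yaw":0},{"x":0,"y":0,"z":0,"yaw":0}]' >/dev/null
python3 rem.py .573 .169 .17 -163.8
```

```text
t 17.68 tcp [0.5741 0.1358 0.1751] yaw -164.0 tilt [-1.4  -1.09] q [  32.   16.  -14.    0.  -61. -107.] F [ 0.3 -0.9 -1.4] w 0.0338
rows xyz [-0.33  1.29  0.18] yawrows -0.06
t 18.02 tcp [0.5631 0.1677 0.1711] yaw -163.8 tilt [-1.68 -1.23] q [  36.   16.  -14.    0.  -61. -109.] F [ 0.1  0.3 -0.9] w 0.0335
rows xyz [-0.39 -0.06  0.03] yawrows 0.01
```

```bash

python3 -m inch '[{"x":-0.3,"y":-0.05,"z":-0.4,"yaw":0},{"x":0,"y":0,"z":-0.4,"yaw":0},{"x":0,"y":0,"z":-0.4,"yaw":0},{"x":0,"y":0,"z":-0.3,"yaw":0},{"x":0,"y":0,"z":-0.2,"yaw":0}]' >/dev/null
python3 rem.py .573 .169 .17 -163.8
python3 -m inch '[{"x":0,"y":0,"z":1,"yaw":0},{"x":0,"y":0,"z":1,"yaw":0},{"x":0,"y":0,"z":0,"yaw":0},{"x":0,"y":0,"z":0,"yaw":0},{"x":0,"y":0,"z":0,"yaw":0}]' >/dev/null
python3 rem.py .573 .169 .17 -163.8
python3 -m inch '[{"x":0,"y":0,"z":-0.4,"yaw":0},{"x":0,"y":0,"z":-0.4,"yaw":0},{"x":0,"y":0,"z":-0.4,"yaw":0},{"x":0,"y":0,"z":-0.3,"yaw":0},{"x":0,"y":0,"z":-0.2,"yaw":0}]' >/dev/null
python3 rem.py .573 .169 .17 -163.8
```

```text
t 18.43 tcp [0.5702 0.1659 0.2127] yaw -163.9 tilt [-2.02 -1.42] q [  35.   15.  -10.   -0.  -67. -109.] F [-0.   0.4 -0.5] w 0.0334
rows xyz [-0.21  0.11  1.7 ] yawrows -0.03
t 18.85 tcp [0.5707 0.1639 0.1681] yaw -164.0 tilt [-1.59 -1.18] q [  35.   17.  -14.    0.  -61. -109.] F [ 0.4  0.4 -1.2] w 0.0334
rows xyz [-0.14  0.17 -0.08] yawrows -0.06
t 19.27 tcp [0.5735 0.1652 0.2192] yaw -164.0 tilt [-1.33 -1.08] q [  35.   15.  -10.    0.  -67. -109.] F [ 0.1 -0.8 -0.3] w 0.0334
rows xyz [-0.08  0.17  1.97] yawrows -0.06
```

```bash

python3 -m inch '[{"x":0,"y":0.1,"z":1,"yaw":0},{"x":0,"y":0,"z":1,"yaw":0},{"x":0,"y":0,"z":0,"yaw":0},{"x":0,"y":0,"z":0,"yaw":0},{"x":0,"y":0,"z":0,"yaw":0}]' >/dev/null
python3 rem.py .573 .169 .17 -163.8
python3 -m inch '[{"x":0,"y":0,"z":-0.4,"yaw":0},{"x":0,"y":0,"z":-0.4,"yaw":0},{"x":0,"y":0,"z":-0.4,"yaw":0},{"x":0,"y":0,"z":-0.3,"yaw":0},{"x":0,"y":0,"z":-0.2,"yaw":0}]' >/dev/null
python3 rem.py .573 .169 .17 -163.8
python3 -m inch '[{"x":0,"y":0.1,"z":1,"yaw":0},{"x":0,"y":0,"z":1,"yaw":0},{"x":0,"y":0,"z":0,"yaw":0},{"x":0,"y":0,"z":0,"yaw":0},{"x":0,"y":0,"z":0,"yaw":0}]' >/dev/null
python3 rem.py .573 .169 .17 -163.8
python3 - <<'E'
from h import *
snap('wrist','wr3')
E
```

```text
t 19.68 tcp [0.5752 0.1686 0.177 ] yaw -164.0 tilt [-0.72 -0.77] q [  35.   17.  -13.    0.  -61. -109.] F [-0.2 -0.7 -1.1] w 0.0334
rows xyz [0.07 0.04 0.28] yawrows -0.04
t 20.1 tcp [0.5773 0.1697 0.2282] yaw -163.9 tilt [-0.47 -0.68] q [  35.   14.   -9.    0.  -67. -109.] F [ 0.4 -0.1 -1.3] w 0.0339
rows xyz [0.15 0.04 2.33] yawrows -0.03
t 20.52 tcp [0.5795 0.1731 0.1859] yaw -163.9 tilt [ 0.13 -0.37] q [  35.   16.  -13.    0.  -61. -109.] F [-0.3 -0.2 -1.3] w 0.0337
rows xyz [ 0.3  -0.08  0.64] yawrows -0.02
```

View pics/wr3.png

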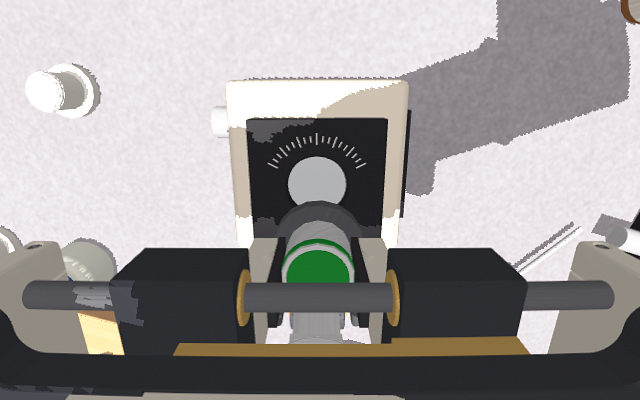

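```bash
python3 - <<'E'
from h import *
c=load('wr3');h=cv2.cvtColor(c['p'],cv2.COLOR_RGB2HSV)
m=cv2.inRange(h,(0,0,120),(180,60,230));n,l,st,ce=cv2.connectedComponentsWithStats(m)
i=l[175,317];print(st[i]);ys,xs=np.nonzero(l==i)
cn=max(cv2.findContours((l==i).astype(np.uint8),0,1)[0],key=len)[:,0]
E=[p for p in cn if p[1]<192]
for z in(.072,.066):
  q=np.array([w(c,*p,z=z)[:2] for p in E]);A=np.c_[2*q,np.ones(len(q))];s=np.linalg.lstsq(A,(q**2).sum(1),rcond=None)[0];print('z',z,'cen',s[:2],'rad',np.sqrt(s[2]+s[:2]@s[:2]))
a=w(c,247,118,z=.072);b=w(c,387,118,z=.072);print('plate edge',a,b,np.linalg.norm(a-b));d=(b-a)/np.linalg.norm(b-a);n_=np.array([-d[1],d[0],0]);n_*=np.sign(n_[0]);print('plate->port',(a+b)/2+.055*n_,'psi',np.degrees(np.arctan2(n_[1],n_[0])))
t=load('top2');m=cv2.inRange(t['p'],(190,190,190),(255,255,255));n,l,st,ce=cv2.connectedComponentsWithStats(m);i=l[202,260];print(st[i],'top',w(t,*ce[i],z=.072),w(t,*ce[i],z=.066))
# filter flange & top in the wrist view
m=cv2.inRange(h,(45,110,50),(85,255,255));print('green extents',cv2.boundingRect(m))
E
python3 rem.py .573 .169 .14 -163.8
```

```text
[ 288  157   58   48 2230]
z 0.072 cen [0.57110715 0.168784  ] rad 0.023318591258646455
z 0.066 cen [0.57275236 0.16918786] rad 0.023853235959167336
plate edge [0.5347265  0.10244906 0.072     ] [0.50469428 0.20616975 0.072     ] 0.10798108074335273
plate->port [0.57254036 0.16960627 0.072     ] psi 16.148320887665275
[253 195  15  15 191] top [0.57259932 0.1690504  0.072     ] [0.57318581 0.16992024 0.066     ]
green extents (281, 239, 74, 44)
t 20.57 tcp [0.5799 0.1732 0.1865] yaw -163.9 tilt [ 0.19 -0.35] q [  35.   16.  -13.    0.  -61. -109.] F [-0.4  0.2  0.5] w 0.0335
rows xyz [ 0.32 -0.07  1.86] yawrows -0.02
```

```bash
python3 - <<'E'
from h import *
c=load('wr3');T=np.array([.5797,.17315,.1862]);ux=np.array([-.961,-.277,0]);uy=np.array([-.277,.961,0])
tl=np.radians([.16,-.36])
for dx in(0,.001,.002):
  b=T+dx*ux+np.r_[tl*.0265,-.0265]; tp=b+[0,0,.04]
  print(dx,'flange near low',proj(c,b+.025*ux).round(1),'up',proj(c,b+[0,0,.01]+.025*ux).round(1),'top near',proj(c,tp+.017*ux).round(1),'band L/R',proj(c,tp+.017*uy).round(1),proj(c,tp-.017*uy).round(1))
p=c['p'][:,:,::-1][150:300,250:390];cv2.imwrite('pics/crop3.png',cv2.resize(p,None,fx=4,fy=4,interpolation=cv2.INTER_CUBIC))
E
```

```text
0 flange near low [317.7 200.7] up [317.5 206.8] top near [317.  246.4] band L/R [353.9 279.9] [280.1 279.5]
0.001 flange near low [317.7 199. ] up [317.5 205. ] top near [317.  244.3] band L/R [353.9 278. ] [280.1 277.6]
0.002 flange near low [317.7 197.3] up [317.5 203.2] top near [317.  242.3] band L/R [354.  276.1] [280.  275.7]
```

View pics/crop3.png

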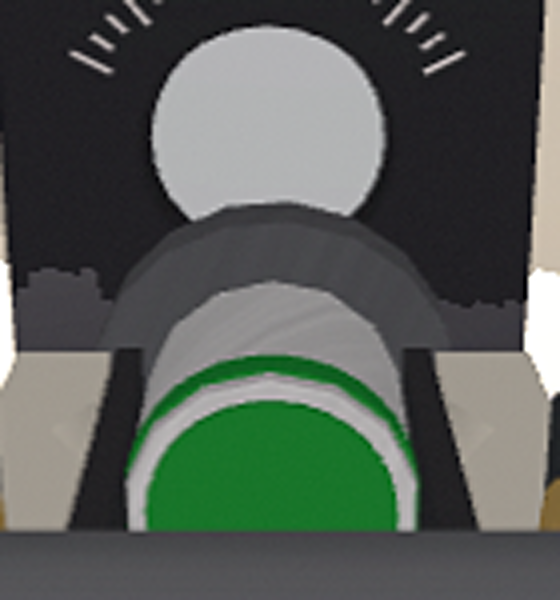

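The crop shows the filter held upright: flange near edge at crop (270,203), port disc at (268,130), laterally in line. Target TCP is (0.5732,0.1694). Descending to just above the mouth.

```bash

python3 -m inch '[{"x":0.28,"y":-0.07,"z":0.5,"yaw":0},{"x":0,"y":0,"z":0.6,"yaw":0},{"x":0,"y":0,"z":0.6,"yaw":0},{"x":0,"y":0,"z":0.5,"yaw":0},{"x":0,"y":0,"z":0.2,"yaw":0}]' >/dev/null
python3 rem.py .5732 .1694 .105 -163.8
python3 -m inch '[{"x":0,"y":0,"z":0.2,"yaw":0},{"x":0,"y":0,"z":0.2,"yaw":0},{"x":0,"y":0,"z":0,"yaw":0}]' >/dev/null
python3 rem.py .5732 .1694 .105 -163.8
```

```text
t 20.98 tcp [0.5785 0.1714 0.1336] yaw -163.8 tilt [ 0.86 -0.02] q [  35.   18.  -17.    1.  -54. -110.] F [-0.2  0.3 -1.4] w 0.0335
rows xyz [ 0.24 -0.01  1.14] yawrows -0.01
t 21.23 tcp [0.5797 0.1718 0.1245] yaw -163.8 tilt [0.95 0.01] q [  35.   19.  -18.    1.  -52. -110.] F [-0.8 -1.4 -1. ] w 0.0337
rows xyz [ 0.29 -0.02  0.78] yawrows -0.0
```

```bash

python3 -m inch '[{"x":0.28,"y":-0.02,"z":0.25,"yaw":0},{"x":0.03,"y":0,"z":0.2,"yaw":0},{"x":0,"y":0,"z":0.1,"yaw":0},{"x":0,"y":0,"z":0,"yaw":0}]' >/dev/null
python3 rem.py .5728 .1694 .105 -163.8
```

```text
t 21.57 tcp [0.5726 0.1693 0.1111] yaw -163.8 tilt [1.08 0.08] q [  36.   19.  -20.    1.  -50. -110.] F [-0.1  1.1  0.1] w 0.0337
rows xyz [-0.    0.    0.25] yawrows -0.0
```

```bash

python3 -m inch '[{"x":0,"y":0,"z":0.15,"yaw":0},{"x":0,"y":0,"z":0.15,"yaw":0},{"x":0,"y":0,"z":0.05,"yaw":0}]' >/dev/null
python3 rem.py .5728 .1694 .0985 -163.8
python3 -m inch '[{"x":0,"y":0,"z":0.05,"yaw":0},{"x":0,"y":0,"z":0,"yaw":0}]' >/dev/null
python3 rem.py .5728 .1694 .0985 -163.8
```

```text
t 21.82 tcp [0.5732 0.1696 0.1023] yaw -163.8 tilt [1.14 0.11] q [  36.   20.  -20.    1.  -49. -110.] F [-0.1 -0.3 -1. ] w 0.0337
rows xyz [ 0.02 -0.    0.15] yawrows 0.0
t 21.98 tcp [0.5732 0.1695 0.1004] yaw -163.8 tilt [1.11 0.09] q [  36.   20.  -21.    1.  -49. -110.] F [-0.8 -0.1 -0.4] w 0.0333
rows xyz [0.02 0.   0.08] yawrows 0.0
```

```bash

python3 -m inch '[{"x":0.02,"y":0,"z":0.06,"yaw":0},{"x":0,"y":0,"z":0.04,"yaw":0}]' >/dev/null
python3 rem.py .5728 .1694 .0935 -163.8
python3 -m inch '[{"x":0,"y":0,"z":0.05,"yaw":0},{"x":0,"y":0,"z":0.03,"yaw":0}]' >/dev/null
python3 rem.py .5728 .1694 .0935 -163.8
python3 -m inch '[{"x":0,"y":0,"z":0.05,"yaw":0},{"x":0,"y":0,"z":0.03,"yaw":0}]' >/dev/null
python3 rem.py .5728 .1694 .0935 -163.8
```

```text
t 22.15 tcp [0.573  0.1694 0.0979] yaw -163.8 tilt [1.13 0.09] q [  36.   20.  -21.    1.  -48. -110.] F [-0.5  0.4  0.1] w 0.0337
rows xyz [0.01 0.   0.18] yawrows 0.0
t 22.32 tcp [0.5731 0.1695 0.0958] yaw -163.8 tilt [1.14 0.1 ] q [  36.   20.  -21.    1.  -48. -110.] F [ 0.8 -0.3 -1.4] w 0.0338
rows xyz [0.01 0.   0.09] yawrows 0.0
t 22.48 tcp [0.5732 0.1695 0.0936] yaw -163.8 tilt [1.15 0.1 ] q [  36.   20.  -21.    1.  -48. -110.] F [-0.  -0.4 -2. ] w 0.0334
rows xyz [ 0.02 -0.    0.  ] yawrows 0.0
```

```bash

python3 -m inch '[{"x":0.01,"y":0,"z":0.04,"yaw":0},{"x":0,"y":0,"z":0.02,"yaw":0}]' >/dev/null
python3 rem.py .5728 .1694 .0885 -163.8
python3 -m inch '[{"x":0,"y":0,"z":0.03,"yaw":0},{"x":0,"y":0,"z":0.02,"yaw":0}]' >/dev/null
python3 rem.py .5728 .1694 .0885 -163.8
```

```text
t 22.65 tcp [0.5731 0.1695 0.092 ] yaw -163.8 tilt [1.17 0.11] q [  36.   20.  -21.    1.  -48. -110.] F [-0.6 -0.9 -1.1] w 0.0335
rows xyz [0.02 0.   0.14] yawrows 0.01
t 22.82 tcp [0.5731 0.1695 0.0906] yaw -163.8 tilt [1.16 0.11] q [  36.   20.  -21.    1.  -47. -110.] F [-0.1  0.5 -1.2] w 0.0335
rows xyz [0.02 0.   0.09] yawrows 0.01
```

```bash

python3 -m inch '[{"x":0,"y":0,"z":0.03,"yaw":0},{"x":0,"y":0,"z":0.01,"yaw":0}]' >/dev/null
python3 rem.py .5728 .1694 .0885 -163.8
python3 -m inch '[{"x":0,"y":0,"z":0.03,"yaw":0},{"x":0,"y":0,"z":0.01,"yaw":0}]' >/dev/null
python3 rem.py .5728 .1694 .0885 -163.8
```

```text
t 22.98 tcp [0.5731 0.1695 0.0895] yaw -163.8 tilt [1.17 0.11] q [  36.   20.  -21.    1.  -47. -110.] F [ 0.3 -0.2 -1.5] w 0.0337
rows xyz [ 0.02 -0.    0.04] yawrows 0.0
t 23.15 tcp [0.5734 0.1696 0.0888] yaw -163.8 tilt [1.19 0.11] q [  36.   20.  -21.    1.  -47. -110.] F [-1.3  0.   2.9] w 0.0338
rows xyz [ 0.03 -0.    0.01] yawrows 0.01
```

```bash

python3 -m inch '[{"x":0,"y":0,"z":0.03,"yaw":0},{"x":0,"y":0,"z":0.03,"yaw":0}]'
python3 -m inch '[{"x":0,"y":0,"z":0.03,"yaw":0},{"x":0,"y":0,"z":0.03,"yaw":0}]'
```

```text
time_s: 23.32
tcp_pos: [0.5738, 0.1698, 0.0885]
eef_rot: [-179.8, 1.2, -163.7]
contact_force: [-3.0, -0.1, 7.9]
gripper_width: 0.0338
time_s: 23.48
tcp_pos: [0.5738, 0.1698, 0.0885]
eef_rot: [-179.7, 1.3, -163.7]
contact_force: [-3.3, 0.1, 7.4]
gripper_width: 0.0336
```

```bash

python3 -m inch '[{"x":0,"y":0,"z":0.04,"yaw":0},{"x":0,"y":0,"z":0.04,"yaw":0}]'
python3 -m inch '[{"x":0,"y":0,"z":0.04,"yaw":0},{"x":0,"y":0,"z":0.04,"yaw":0},{"x":0,"y":0,"z":0.04,"yaw":0}]'
python3 -m inch '[{"x":0,"y":0,"z":0.04,"yaw":0},{"x":0,"y":0,"z":0.04,"yaw":0},{"x":0,"y":0,"z":0.04,"yaw":0}]'
```

```text
time_s: 23.65
tcp_pos: [0.5739, 0.1698, 0.0884]
eef_rot: [-179.7, 1.3, -163.7]
contact_force: [-3.9, 0.1, 9.5]
gripper_width: 0.0334
time_s: 23.9
tcp_pos: [0.5739, 0.1698, 0.0884]
eef_rot: [-179.7, 1.4, -163.6]
contact_force: [-3.5, 0.1, 8.2]
gripper_width: 0.0338
time_s: 24.15
tcp_pos: [0.5739, 0.1699, 0.0884]
eef_rot: [-179.7, 1.5, -163.6]
contact_force: [-3.9, -0.1, 8.6]
gripper_width: 0.0338
```

```bash

python3 -m inch '[{"x":0,"y":0,"z":0.05,"yaw":0},{"x":0,"y":0,"z":0.05,"yaw":0}]'
python3 -m inch '[{"x":0,"y":0,"z":0.05,"yaw":0},{"x":0,"y":0,"z":0.05,"yaw":0},{"x":0,"y":0,"z":0.05,"yaw":0},{"x":0,"y":0,"z":0.05,"yaw":0},{"x":0,"y":0,"z":0.05,"yaw":0}]'
python3 -m inch '[{"x":0,"y":0,"z":0,"yaw":0},{"x":0,"y":0,"z":0,"yaw":0}]'
```

```text
time_s: 24.32
tcp_pos: [0.5739, 0.1699, 0.0883]
eef_rot: [-179.7, 1.5, -163.5]
contact_force: [-4.8, -1.1, 11.1]
gripper_width: 0.0334
time_s: 24.73
tcp_pos: [0.574, 0.1699, 0.0883]
eef_rot: [-179.7, 1.7, -163.4]
contact_force: [-5.2, 0.4, 10.7]
gripper_width: 0.0335
time_s: 24.9
tcp_pos: [0.5738, 0.17, 0.089]
eef_rot: [-179.7, 1.7, -163.4]
contact_force: [0.4, 0.1, -1.2]
gripper_width: 0.0337
```

About 11 N held for 0.6 s. Opening and rising now.

```bash

python3 -m inch '[{"x":0,"y":0,"z":0,"yaw":0},{"x":0,"y":0,"z":0,"yaw":0},{"x":0,"y":0,"z":0,"yaw":0},{"x":0,"y":0,"z":0,"yaw":0},{"x":0,"y":0,"z":0,"yaw":0}]' 0.3 20
python3 -m inch '[{"x":0,"y":0,"z":-0.1,"yaw":0},{"x":0,"y":0,"z":-0.3,"yaw":0},{"x":0,"y":0,"z":-0.6,"yaw":0},{"x":0,"y":0,"z":-0.8,"yaw":0},{"x":0,"y":0,"z":-0.8,"yaw":0}]'
python3 -m inch '[{"x":0.6,"y":0,"z":-0.6,"yaw":0},{"x":0.8,"y":0,"z":-0.4,"yaw":0},{"x":0.8,"y":0,"z":0,"yaw":0},{"x":0,"y":0,"z":0,"yaw":0}]'
python3 - <<'E'
from h import *
snap('wrist','wr4');snap('scene','sc4')
c=load('wr4');h=cv2.cvtColor(c['p'],cv2.COLOR_RGB2HSV);m=cv2.inRange(h,(45,110,50),(85,255,255));n,l,st,ce=cv2.connectedComponentsWithStats(m)
for i in range(1,n):
  if st[i,4]>150:
    print(st[i],ce[i]);ys,xs=np.nonzero(l==i);P=np.array([w(c,x,y) for x,y in zip(xs,ys)]);z=np.median(P[:,2]);k=abs(P[:,2]-z)<.004;P=P[k];A=np.c_[P[:,:2]-P[:,:2].mean(0),np.ones(len(P))];print('mean',P.mean(0),'slope deg',np.degrees(np.linalg.lstsq(A,P[:,2],rcond=None)[0][:2]))
for n,u,v in(): pass
a=cv2.resize(c['p'][:,:,::-1],(480,300));b=cv2.resize(load('sc4')['p'][130:280,170:470,::-1],(800,300)[:2])
o=np.zeros((600,800,3),np.uint8);o[:300,:480]=a;o[300:]=cv2.resize(load('sc4')['p'][120:270,160:560,::-1],(800,300),interpolation=cv2.INTER_CUBIC);cv2.imwrite('pics/fin.png',o)
E
```

```text
time_s: 25.32
tcp_pos: [0.5741, 0.17, 0.0885]
eef_rot: [-179.7, 1.7, -163.4]
contact_force: [0.1, 0.3, -0.2]
gripper_width: 0.056
time_s: 25.73
tcp_pos: [0.5695, 0.1682, 0.152]
eef_rot: [-179.5, 1.2, -163.5]
contact_force: [1.7, 0.1, 0.2]
gripper_width: 0.0572
time_s: 26.07
tcp_pos: [0.5175, 0.1533, 0.184]
eef_rot: [-179.6, 1.7, -163.5]
contact_force: [-1.1, -0.1, -1.1]
gripper_width: 0.0564
[301 259  36  24 728] [318.3282967  271.87637363]
mean [0.57020697 0.16897181 0.10372761] slope deg [0.6617849 0.2386244]
```

View pics/fin.png

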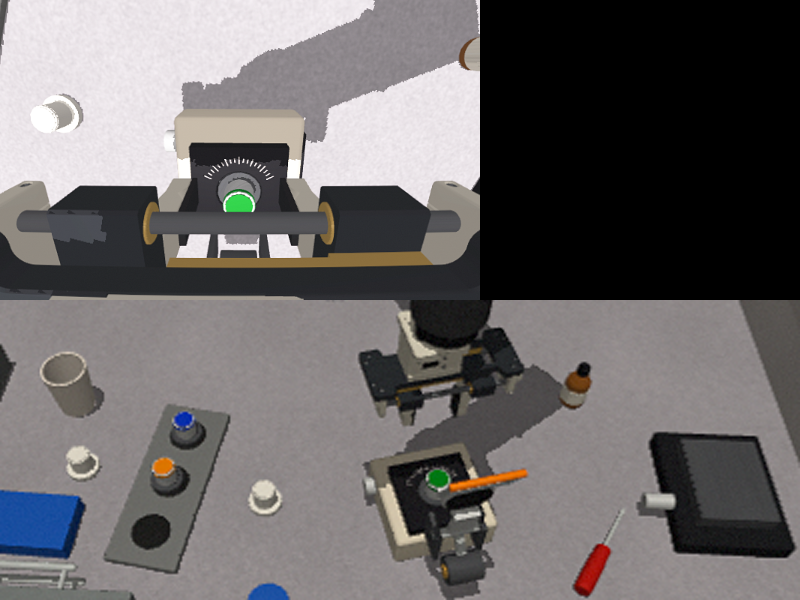

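The final view shows the green filter seated upright in the port at scene-crop (438,480), and the cover open with its bar at (490,480). Amber and blue stand in place on the tray, and the gripper is clear. Handing in.

```bash
python3 -m inch '[{"x":0,"y":0,"z":0,"yaw":0},{"x":0,"y":0,"z":0,"yaw":0}]' ; python3 -c "
from plant import r
print(r.close_job())"
```

```text
time_s: 26.33
tcp_pos: [0.5209, 0.1548, 0.1848]
eef_rot: [-179.6, 1.8, -163.4]
contact_force: [0.7, 0.5, -0.5]
gripper_width: 0.0569
the job is handed in; nothing more can be done
None
```

The green filter is in the light port and the cover rests open on its own. The job was handed in at 26.3 s of the 64 s allowed, with no verdict reported.

- **Cover:** I led it by the orange bar at moderate speed to about 1.72 rad, just short of its end stop, and let go. It was still open in the last picture.
- **Filter:** I took the green filter from the tray and lowered it about 10 mm into the port until it touched the seat. I then pushed with about 8–11 N for roughly 1.4 s; the highest reading was 11.1 N. Then I opened the gripper and backed away.
- **Last checks:** The filter top measured 0.104 m high, against 0.102 m expected. The depth reading was about 1.6 mm too high at the tray as well, so this fits a seated filter. Its measured slope was about 0.7°, which I took as camera noise; part of the top was hidden from view.
- **Other things:** The amber and blue filters and the bench items in the last picture looked undisturbed. That picture was a crop and did not show every item in full.
- **Did not go as planned:** The arm picked up as much as 2.5° of tilt on the long moves. I worked it down to about 1° relative to how the filter was gripped. One early move was refused for a row format error, and the arm did not move.

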